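# Lock the unlocked rearing box with the lid key

### The job

One of the two lidded rearing boxes was left unlocked: the slot of its blue lid lock still runs along the box. Take the yellow lid key from its grey stand, put it fully down into that lock, turn it a quarter turn clockwise (seen from above) to lock the box, and leave the key standing upright in the lock, without turning the lock of the other box, which is already locked.

Things in the scene. Friction and masses are not known exactly. Their poses are not given: they have to be found in the camera images.
- key: Loose yellow key, 140 g, upright in a round grey stand 32 mm high. Origin: centre of its foot's lower end; z up, x along foot and T-bar; same after a half turn. Foot: flat, pointed ends, 46 (x) x 10 (y) mm, z 0-24, inside the stand at first; round shoulder 60 mm across, z 24-30 (rests on the stand); stem 18 across, z 30-54; T-bar to grip 70 (x) x 16 (y), z 54-80 mm (middle z 67).
- socket (a point): Middle of the socket's mouth, top of the unlocked box's blue lock (100 mm across, 32 high, on a fixed white box 244 x 144, 92 high); z up, x along the slot; turns with the lock. Slot six-sided, 58 (x) x 18 (y) mm, 32 deep, the top 12 a funnel, 75 x 30 at the mouth. The key's foot fits x along x, play 4-6 mm and 13 degrees; fully in, its shoulder lies on the lock, its origin 24 mm below this point.
- lock (a joint): Turn of that lock, rad: 0 = slot (white stripes at its ends) along the box's long side, unlocked; grows clockwise from above; 1.57 = slot across the box at the green marks, locked; stop at 1.8. Starts at 0 to 0.2, counts as locked above 1.0. Stiff (0.1 N m), stays where left; the key's 13 degrees of play are lost first.
- other_lock (a joint): The same for the lock of the other lidded box, which looks the same but is already locked (slot across the box): starts at 1.4 to 1.6 and stays there. The boxes change places; an open box of leaves stands among them.
Mind the look-alikes: they are no part of the job. What is meant by the key is not green, pink or turquoise, and is the larger of those in its own colour.

How it is judged:
By the outcome, as a careful person would: the job done as asked, in the order asked, and still so for the second after the job is handed in, with the robot touching nothing.
It also fails if it takes over 42 s, if anything falls off the work surface, if the arm or the gripper's body presses on something with over 40 N, if the wrist force passes 120 N, or if a joint passes its speed limit or range.

### The arm

A 6-joint arm with a two-finger parallel gripper is mounted at the origin on the work surface. World frame = base frame: x ahead of the robot, y to its left, z up, the work surface at z = 0. Lengths are in m, angles in rad, forces in N, time in s.
With the tool pointing down it reaches from about 0.325 to 0.775 m from the base axis. Payload 5.5 kg.
Tool frame: the origin (TCP) lies between the finger pads; the fingertips stand 11 mm ahead of it and the grasp point (between the pads) lies 8 mm behind it (tip_extent is the distance from the TCP to the fingertips, in m); z points along the fingers, y is the line along which they close (so a half turn about z gives the same grasp; the last joint's range is limited). The gripper opens to 88 mm and grips with 3 to 60 N. Pads are 20 mm wide; open, the fingers measure 115 mm over their backs; the gripper's body (75 mm by 178 mm) begins 61 mm behind the grasp point.
Start: joints at [1.224, 0.091, 1.231, -0, 1.82, -0.057], TCP at [0.171, 0.575, 0.234] pointing down, gripper open.
Joint ranges: [-2.87, 2.87], [-0.86, 2.18], [0.17, 2.46], [-1.51, 4.65], [0.06, 2.69], [-2.65, 2.65]. Speed limits (rad/s): [2.57, 2.57, 3.01, 3.14, 3.14, 3.14].

### API

Orientations are given as [roll, pitch, yaw] about the fixed x, y, z axes, in that order (R = Rz(yaw) Ry(pitch) Rx(roll)).
In Python, from workcell import * gives the robot as it stands.
- The arm moves only by the tool servo_tool, never from a script. Its argument "targets" is text: rows parted by semicolons, each of 7 numbers parted by spaces: the turn, a rotation vector about the tool's x, y, z scaled (see below), then the shift along the tool's x, y, z scaled (see below), then the opening, from -1 (shut) to 1 (fully open). A call has exactly 10 rows; each row shifts and turns the commanded pose from where the row before left it, along the tool's axes as they then stand; what a row does not reach is not made up. The controller multiplies each number of a shift by 0.05 m and each number of a turn by 2 rad. A row lasts 1/8 s, in which the tool goes at most 62.5 mm and 10.7 degrees, less where a joint would pass 70% of its speed; a pose out of reach is approached as far as the arm can. A call with a number of a shift or a turn outside -1 to 1 is refused whole. A call with a gripper value outside its range is refused whole. The fingers move at their own pace and stop on an object; the grip force is fixed at half the most. Time passes only in rows, so rows that do not move let the fingers close, or fill a call up. It gives the time, the measured TCP pose, the force, the opening and the grip force at its end, in the units of the state.
- get_state(): the state, without advancing time (a new reading comes with each control period).
- get_image(name): name is "scene" or "side" or "wrist"; returns a dict with "img" (400x640x3 uint8, red, green, blue), "mtx" (3x3 intrinsics, pixels), "k1" (the pictures are not rectified: a ray, as slopes to the right and down, at radius r is drawn at 1 + k1 r^2 times it, then the intrinsics apply), "R" (3x3) and "t" (3): a world point X has camera coordinates R X + t. Camera axes: x right, y down, z forward; pixel columns grow to the right and rows downward; lengths in m; the calibration is good to about 2 mm. A picture is of the moment at which its call begins. There is no depth.
- job_done(): hands the job in; it is judged then, once.
The state is a dict: "time": time; "joint_positions": joint angles; "joint_vel": joint speeds; "joint_efforts": joint torques, N m; "tcp_pos": TCP position; "ee_rot": TCP orientation; "contact_force": force on the tool from outside, world axes, zero at the start; "wrist_torque": the same for the moment, N m; "opening": finger opening in m; "gripper_force": force on a finger pad.
Only numpy, scipy, OpenCV 4.12 (cv2) and the standard library are available. Lean on these libraries where they do the work, as an engineer would, in place of code of your own. Each camera call takes 0.05 s, during which the arm holds its last target. There are 200 camera calls.

## Working session

There is one attempt and no reset: what is moved stays moved. The work goes in short steps, Python scripts to look and compute and a tool call to move; the robot and the scene stay as the last step left them, time stands still between calls to the robot, and variables do not carry over. Pictures are saved under pics/ and viewed, at most 10 in all, crops included, and the job is handed in when it is done.

Besides the shell and the picture viewer there is one more tool, called as name(argument=value, ...), one argument or row to a line, values as JSON. servo_tool: Moves the arm, as the interface text tells. Shifts and turns lie within -1 to 1; 1 stands for 0.05 m of shift or 2 rad of turn. Its arguments: {"type":"object","properties":{"targets":{"type":"string"}},"required":["targets"]}

```bash
mkdir -p pics; cat > h.py <<'E'
from workcell import *
import numpy as np, cv2
def ray(c,u,v):
    K=np.array(c["mtx"]);d=np.linalg.inv(K)@[u,v,1];p=d[:2].copy()
    for _ in range(20): p=d[:2]/(1+c["k1"]*(p@p))
    R=np.array(c["R"]);t=np.array(c["t"])
    return -R.T@t, R.T@np.array([p[0],p[1],1])
def onz(c,u,v,z):
    o,d=ray(c,u,v);return o+d*(z-o[2])/d[2]
def proj(c,X):
    q=np.array(c["R"])@X+np.array(c["t"]);p=q[:2]/q[2];p=p*(1+c["k1"]*(p@p))
    return (np.array(c["mtx"])@[p[0],p[1],1])[:2]
def blobs(img,lo,hi,amin=60):
    h=cv2.cvtColor(img,cv2.COLOR_RGB2HSV);m=cv2.inRange(h,np.array(lo),np.array(hi))
    cs,_=cv2.findContours(m,cv2.RETR_EXTERNAL,cv2.CHAIN_APPROX_NONE)
    return m,[c for c in cs if cv2.contourArea(c)>amin]
def save(n,img): cv2.imwrite("pics/"+n,cv2.cvtColor(img,cv2.COLOR_RGB2BGR))
E
python3 - <<'E'
from h import *
a=get_image("scene");b=get_image("side")
save("scene.png",a["img"]);save("side.png",b["img"])
for c in (a,b):
    print(np.round(-np.array(c["R"]).T@c["t"],3))
    for n,lo,hi in (("yel",(22,120,100),(34,255,255)),("blue",(100,120,60),(125,255,255))):
        for k in blobs(c["img"],lo,hi)[1]: print(n,cv2.contourArea(k),cv2.boundingRect(k))
E
```

```text
[1.361 0.445 1.041]
yel 130.5 (269, 177, 14, 15)
yel 273.0 (217, 173, 21, 22)
blue 1874.5 (541, 266, 87, 65)
blue 902.0 (414, 243, 37, 34)
blue 794.0 (337, 217, 34, 31)
blue 549.0 (117, 0, 22, 41)
[ 0.158 -0.773  0.568]
yel 65.5 (393, 298, 22, 6)
yel 156.5 (387, 271, 36, 7)
yel 74.0 (313, 264, 24, 9)
blue 389.0 (279, 154, 34, 17)
blue 262.0 (243, 132, 29, 13)
blue 146.5 (166, 125, 34, 18)
```

View pics/scene.png

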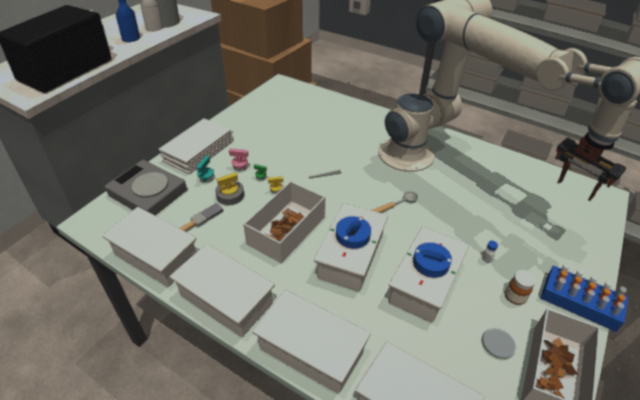

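View pics/side.png

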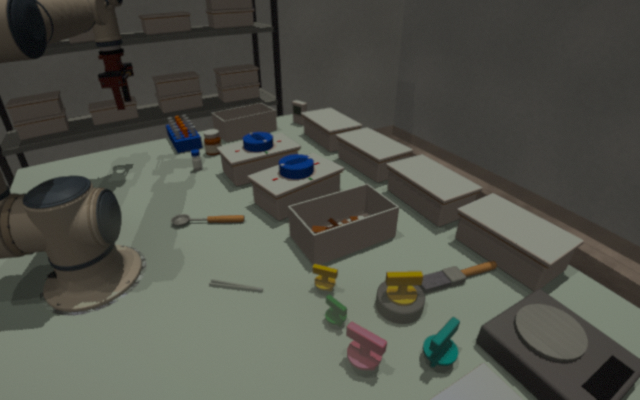

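The big yellow key in its stand is at scene (228,184) and side (404,283). The two lidded boxes have blue locks at scene (353,232) and (432,260). The first slot seems to run along its box and the second across; I'll zoom in to check.

```bash
python3 - <<'E'
from h import *
a=get_image("scene");b=get_image("side")
i=cv2.resize(a["img"][195:325,305:475],None,fx=4,fy=4,interpolation=cv2.INTER_CUBIC)
save("locks.png",i)
for c,bx in ((a,[(414,243,37,34),(337,217,34,31)]),(b,[(279,154,34,17),(243,132,29,13)])):
    for x,y,w,h in bx: print("lock",np.round(onz(c,x+w/2,y+h/2,.112),3))
# key bar: centroid at top height in two views
def mid(c,x,y,w,h):
    m,_=blobs(c["img"],(22,120,100),(34,255,255));s=np.zeros_like(m);s[y:y+h,x:x+w]=m[y:y+h,x:x+w]
    return s
for c,bx in ((a,(217,173,21,11)),(b,(387,271,36,8))):
    s=mid(c,*bx);p=np.argwhere(s)[:,::-1].astype(float);m=p.mean(0)
    X=np.array([onz(c,u,v,.078) for u,v in p]);w,V=np.linalg.eigh(np.cov(X[:,:2].T))
    print("key",np.round(onz(c,*m,.08),3),"yaw",np.degrees(np.arctan2(V[1,1],V[0,1])),np.sqrt(w))
print(get_state()["tcp_pos"],get_state()["ee_rot"],get_state()["time"])
w=get_image("wrist");print(np.round(w["R"],3),np.round(-np.array(w["R"]).T@w["t"],3),w["mtx"])
E
```

```text
lock [0.541 0.302 0.112]
lock [0.567 0.077 0.112]
lock [0.568 0.083 0.112]
lock [0.54  0.313 0.112]
key [ 0.557 -0.403  0.08 ] yaw 155.24055216180886 [0.01203607 0.01798505]
key [ 0.556 -0.404  0.08 ] yaw 151.83072843826895 [0.00446635 0.02042899]
[0.1714155  0.574835   0.23293906] [-3.14038194e+00 -5.19178917e-05  2.85179270e+00] 0.2
[[ 0.286  0.958 -0.001]
 [ 0.913 -0.272  0.305]
 [ 0.292 -0.088 -0.952]] [0.089 0.599 0.384] [[286.63872221   0.         319.94566966]
 [  0.         286.63872221 201.41405217]
 [  0.           0.           1.        ]]
```

View pics/locks.png

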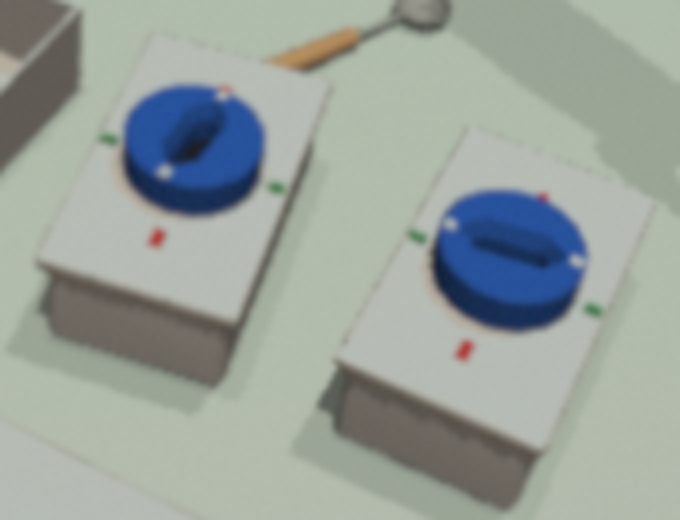

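The left-hand lock, near (0.567, 0.08), has its stripes and slot running along its box, so it is the unlocked one. The right-hand one, at (0.54, 0.307), has its slot at the green marks, so it is locked.

```bash
cat >> h.py <<'E'
def plan(p,yaw=None,s=None):
    s=s or get_state();from scipy.spatial.transform import Rotation as Ro
    R=Ro.from_euler("xyz",s["ee_rot"]);d=R.inv().apply(np.array(p)-s["tcp_pos"])
    print("tool shift/0.05:",np.round(d/.05,2),"yaw",np.round(np.degrees(s["ee_rot"][2]),1),
      "" if yaw is None else "turn z/2 total %.3f"%(-((np.radians(yaw)-s["ee_rot"][2]+np.pi)%(2*np.pi)-np.pi)/2))
E
python3 - <<'E'
from h import *
a=get_image("scene")
g=lambda p:onz(a,305+p[0]/4,195+p[1]/4,.124)
A,B=g((165,172)),g((224,92));d=B-A;print("slot",A,B,"mid",(A+B)/2,np.degrees(np.arctan2(d[1],d[0])))
plan((.50,.10,.234),153)
s=get_state();s["tcp_pos"]=np.array([.5,.1,.234]);plan((.535,-.39,.19),153,s)
E
```

```text
slot [0.60721222 0.07390594 0.124     ] [0.51707812 0.07103478 0.124     ] mid [0.56214517 0.07247036 0.124     ] -178.17549869918614
tool shift/0.05: [-9.01 -7.22 -0.01] yaw 163.4 turn z/2 total 0.091
tool shift/0.05: [-3.47 -9.19  0.89] yaw 163.4 turn z/2 total 0.091
```

servo_tool(
  targets="0 0 0 -0.9 -0.72 0 1;0 0 0 -0.9 -0.72 0 1;0 0 0 -0.9 -0.72 0 1;0 0 0 -0.9 -0.72 0 1;0 0 0 -0.9 -0.72 0 1;0 0 0 -0.9 -0.72 0 1;0 0 0 -0.9 -0.72 0 1;0 0 0 -0.9 -0.72 0 1;0 0 0 -0.9 -0.72 0 1;0 0 0 -0.9 -0.72 0 1",
)

```text
time: 1.55
tcp_pos: [0.5006, 0.0997, 0.2338]
ee_rot: [3.141, 0.001, 2.852]
contact_force: [1.3, 1.1, 0.8]
opening: 0.0875
gripper_force: 0.0
```

servo_tool(
  targets="0 0 0 -0.35 -0.92 0.1 1;0 0 0 -0.35 -0.92 0.1 1;0 0 0 -0.35 -0.92 0.1 1;0 0 0 -0.35 -0.92 0.1 1;0 0 0 -0.35 -0.92 0.1 1;0 0 0 -0.35 -0.92 0.1 1;0 0 0 -0.35 -0.92 0.1 1;0 0 0 -0.35 -0.92 0.1 1;0 0 0 -0.35 -0.92 0.1 1;0 0 0 -0.35 -0.92 0.1 1",
)

```text
time: 2.8
tcp_pos: [0.536, -0.391, 0.1834]
ee_rot: [3.142, 0.0, 2.852]
contact_force: [0.9, 0.6, -0.0]
opening: 0.0878
gripper_force: 0.0
```

```bash
cat > key.py <<'E'
from h import *
get_image("side")
w=get_image("wrist");save("w1.png",w["img"]);s=get_state()
print(s["time"],s["tcp_pos"],s["ee_rot"])
m,cs=blobs(w["img"],(22,120,90),(34,255,255),300)
for k in cs:
    (u,v),wh,an=cv2.minAreaRect(k);bx=cv2.boxPoints(((u,v),wh,an))
    X=np.array([onz(w,*p,.088)[:2] for p in bx]);e=X[1]-X[0];f=X[2]-X[1]
    l=e if np.hypot(*e)>np.hypot(*f) else f
    print(cv2.contourArea(k),u,v,X.mean(0),np.hypot(*e),np.hypot(*f),np.degrees(np.arctan2(l[1],l[0])))
E
python3 key.py
```

```text
2.9 [ 0.53465302 -0.39348819  0.18065134] [-3.14149017 -0.00346859  2.84722219]
2328.5 317.3019104003906 219.05661010742188 [ 0.54380262 -0.4016775 ] 0.04760012535015936 0.0715619471522001 -0.4481052237253808
598.5 384.6153564453125 68.5769271850586 [ 0.43693831 -0.31397068] 0.03350581981950797 0.015110996023115424 129.53805846941265
945.0 409.076904296875 73.38460540771484 [ 0.44593837 -0.29624348] 0.04591942033928678 0.01750739711530811 130.4098016350592
```

View pics/w1.png

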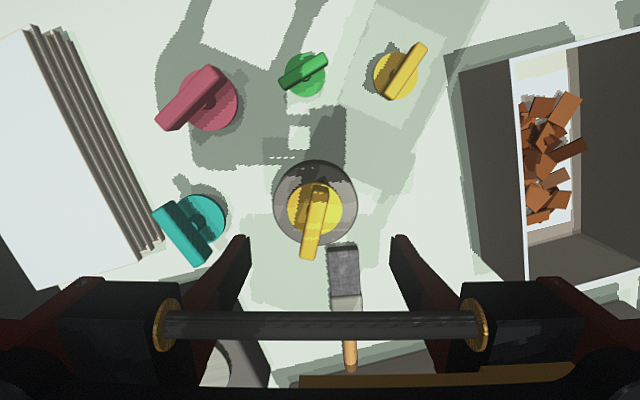

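The big yellow key in its grey stand is in the middle of the picture, with its bar running from about (319,186) to (310,250). The shoulder disc is centred near (314,209).

```bash
python3 - <<'E'
from h import *
w=get_image("wrist")
i=cv2.resize(w["img"][150:280,240:400],None,fx=4,fy=4,interpolation=cv2.INTER_CUBIC);save("w2.png",i)
E=[onz(w,*p,.088) for p in ((319,186),(310,250))]
print(E,np.linalg.norm(E[0]-E[1]),(E[0]+E[1])/2,np.degrees(np.arctan2(*(E[0]-E[1])[1::-1])))
print("disc",onz(w,314.5,209,.038))
E
```

```text
[array([ 0.51319643, -0.3878074 ,  0.088     ]), array([ 0.57026462, -0.41404205,  0.088     ])] 0.06280952283517911 [ 0.54173052 -0.40092473  0.088     ] 155.31142233434713
disc [ 0.54866752 -0.40383477  0.038     ]
```

View pics/w2.png

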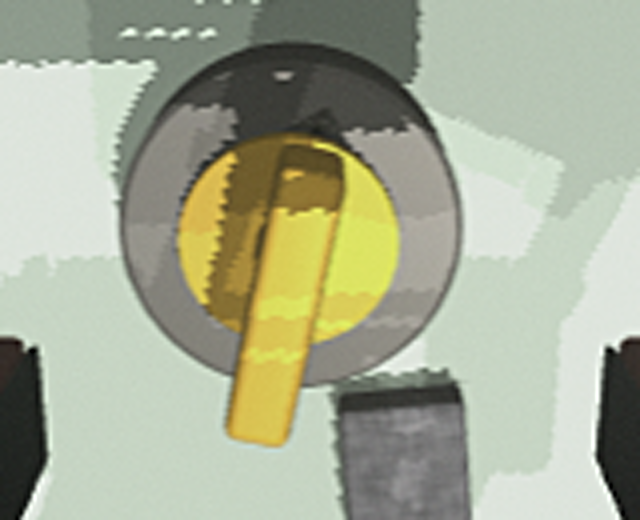

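The bar's top face runs from px (318.5,187) to (304.5,260), and the disc centre is at px (312.3,210).

```bash
python3 - <<'E'
from h import *
w=get_image("wrist")
E=[onz(w,*p,.088) for p in ((318.5,187),(304.5,260))]
c=(E[0]+E[1])/2;yaw=np.degrees(np.arctan2(*(E[0]-E[1])[1::-1]))
print(E,np.linalg.norm(E[0]-E[1]),c,yaw)
print("disc",onz(w,312.3,210,.038))
plan((c[0],c[1],.067),yaw)
E
```

```text
[array([ 0.51479324, -0.38624897,  0.088     ]), array([ 0.58004126, -0.42005807,  0.088     ])] 0.07348713524535477 [ 0.54741725 -0.40315352  0.088     ] 152.60848617974105
disc [ 0.55008209 -0.40416367  0.038     ]
tool shift/0.05: [-0.3  -0.19  2.31] yaw 163.3 turn z/2 total 0.093
```

servo_tool(
  targets="0 0 0 -0.33 -0.18 0.2 1;0 0 0.093 0 0 0.3 1;0 0 0 0 0 0.4 1;0 0 0 0 0 0.5 1;0 0 0 0 0 0.5 1;0 0 0 0 0 0.4 1;0 0 0 0 0 0 1;0 0 0 0 0 0 -1;0 0 0 0 0 0 -1;0 0 0 0 0 0 -1",
)

```text
time: 4.25
tcp_pos: [0.5497, -0.4031, 0.0698]
ee_rot: [-3.141, 0.002, 2.666]
contact_force: [-0.5, -0.1, -0.1]
opening: 0.0615
gripper_force: 0.0
```

servo_tool(
  targets="0 0 0 0 0 0 -1;0 0 0 0 0 0 -1;0 0 0 0 0 0 -1;0 0 0 0 0 0 -1;0 0 0 0 0 0 -1;0 0 0 0 0 0 -1;0 0 0 0 0 0 -1;0 0 0 0 0 0 -1;0 0 0 0 0 0 -1;0 0 0 0 0 0 -1",
)

```text
time: 5.5
tcp_pos: [0.549, -0.4033, 0.0687]
ee_rot: [-3.141, 0.0, 2.665]
contact_force: [-3.1, -4.6, -0.8]
opening: 0.0161
gripper_force: 30.0
```

servo_tool(
  targets="0 0 0 0 0 -0.3 -1;0 0 0 0 0 -0.6 -1;0 0 0 0 0 -0.8 -1;0 0 0 0 0 -0.9 -1;0 0 0 0 0 -0.9 -1;0 0 0 0.3 0.5 0 -1;0 0 0 0.45 0.8 0 -1;0 0 0 0.48 0.9 0 -1;0 0 0 0.48 0.9 0 -1;0 0 0 0.48 0.9 0 -1",
)

```text
time: 6.75
tcp_pos: [0.5435, -0.1718, 0.2432]
ee_rot: [3.139, -0.001, 2.667]
contact_force: [1.0, 0.3, -1.9]
opening: 0.0166
gripper_force: 30.0
```

servo_tool(
  targets="0 0 0 0.48 0.9 0 -1;0 0 0 0.48 0.9 0 -1;0 0 0 0.4 0.75 0 -1;0 0 0 0.3 0.5 0 -1;0 0 -0.06 0 0 0 -1;0 0 -0.06 0 0 0 -1;0 0 -0.06 0 0 0 -1;0 0 -0.06 0 0 0 -1;0 0 0 0 0 0 -1;0 0 0 0 0 0 -1",
)

```text
time: 8.0
tcp_pos: [0.5395, -0.0006, 0.2435]
ee_rot: [3.141, -0.0, -3.139]
contact_force: [0.8, -0.3, -1.8]
opening: 0.0163
gripper_force: 30.0
```

```bash
python3 - <<'E'
from h import *
w=get_image("wrist");save("w3.png",w["img"]);s=get_state()
print(s["time"],s["tcp_pos"],s["ee_rot"],s["opening"])
E
```

```text
8.05 [ 0.53954333 -0.00080733  0.24350901] [ 3.14091122e+00 -3.82742039e-04 -3.13871547e+00] 0.016224910768043586
```

View pics/w3.png

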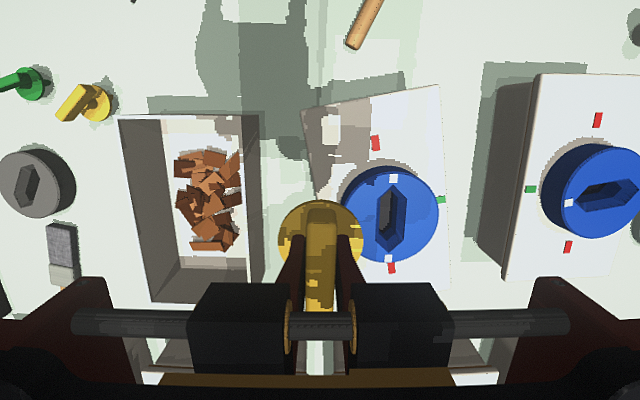

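The lock to aim for shows clearly at about (391,217), with its white stripes near (393,178) and (390,258). The other lock, on the right at (600,193), has its slot across its box. The key is held straight, its disc spanning u 278 to 363.

```bash
python3 - <<'E'
from h import *
w=get_image("wrist")
m,cs=blobs(w["img"],(100,120,40),(125,255,255),1000)
for k in cs: print("blue",cv2.boundingRect(k))
h=cv2.cvtColor(w["img"],cv2.COLOR_RGB2HSV);wm=cv2.inRange(h,(0,0,170),(179,60,255));wm[:, :380]=0;wm[:,405:]=0
n,_,st,ce=cv2.connectedComponentsWithStats(wm)
for i in range(1,n):
    if 10<st[i,4]<400: print("white",st[i],ce[i])
A,B=onz(w,393,178,.124),onz(w,390,258,.124);d=A-B
print(A,B,(A+B)/2,np.linalg.norm(d),np.degrees(np.arctan2(d[1],d[0])))
# circle of blue top: left/right extremes
L,R=onz(w,343,213,.124),onz(w,438,213,.124);print("LR",L,R)
s=get_state();t=np.array(s["tcp_pos"])
P=t+[0,0,-.0307]
L,R,T=[onz(w,*p,P[2]) for p in ((278,235),(363,235),(320,200))];print("disc",L,R,T,"centre x from top",T[0]-.03)
# slot corners (dark mouth): tips
for p in ((391,185),(390,252)): print("slot tip",onz(w,*p,.124))
E
```

```text
blue (341, 166, 98, 96)
blue (541, 144, 99, 95)
white [389 174   9   9  74] [393.27027027 178.08108108]
[0.51651937 0.07037024 0.124     ] [0.6034166  0.07432392 0.124     ] [0.55996798 0.07234708 0.124     ] 0.08698712055216654 -177.3949362031827
LR [0.55264039 0.02288007 0.124     ] [0.55250224 0.11922639 0.124     ]
disc [ 0.53651456 -0.02939627  0.21286738] [0.53637585 0.02935439 0.21286738] [ 5.11089247e-01 -4.51147574e-04  2.12867381e-01] centre x from top 0.4810892472215159
slot tip [0.52351524 0.06896025 0.124     ]
slot tip [0.59630009 0.07374032 0.124     ]
```

servo_tool(
  targets="0 0 -0.022 -0.19 0.7 0 -1;0 0 0 -0.19 0.75 0 -1;0 0 0 0 0 0.3 -1;0 0 0 0 0 0.35 -1;0 0 0 0 0 0.3 -1;0 0 0 0 0 0.1 -1;0 0 0 0 0 0.1 -1;0 0 0 0 0 0.1 -1;0 0 0 0 0 0.1 -1;0 0 0 0 0 0 -1",
)

```text
time: 9.35
tcp_pos: [0.5565, 0.0717, 0.1757]
ee_rot: [3.142, -0.001, -3.093]
contact_force: [0.6, 0.5, -1.8]
opening: 0.0162
gripper_force: 30.0
```

servo_tool(
  targets="0 0 0 -0.03 0 0.06 -1;0 0 0 0 0 0.06 -1;0 0 0 0 0 0.06 -1;0 0 0 0 0 0.05 -1;0 0 0 0 0 0.04 -1;0 0 0 0 0 0.03 -1;0 0 0 0 0 0.02 -1;0 0 0 0 0 0 -1;0 0 0 0 0 0 -1;0 0 0 0 0 0 -1",
)

```text
time: 10.6
tcp_pos: [0.5582, 0.0719, 0.1606]
ee_rot: [3.142, 0.0, -3.093]
contact_force: [-1.3, 0.5, 2.2]
opening: 0.0165
gripper_force: 30.0
```

servo_tool(
  targets="0 0 0.04 0 0 0 -1;0 0 0.04 0 0 0 -1;0 0 0.04 0 0 0 -1;0 0 0.04 0 0 0 -1;0 0 0.04 0 0 0 -1;0 0 0.04 0 0 0 -1;0 0 0.04 0 0 0 -1;0 0 0.04 0 0 0 -1;0 0 0.04 0 0 0 -1;0 0 0.04 0 0 0 -1",
)

```text
time: 11.85
tcp_pos: [0.5593, 0.0726, 0.1607]
ee_rot: [3.138, 0.001, 2.388]
contact_force: [2.2, 3.2, -0.3]
opening: 0.0163
gripper_force: 30.0
```

servo_tool(
  targets="0 0 0.05 0 0 0 -1;0 0 0.05 0 0 0 -1;0 0 0.05 0 0 0 -1;0 0 0.05 0 0 0 -1;0 0 0.05 0 0 0 -1;0 0 0.05 0 0 0 -1;0 0 0.05 0 0 0 -1;0 0 0.05 0 0 0 -1;0 0 0 0 0 0 -1;0 0 0 0 0 0 -1",
)

```text
time: 13.1
tcp_pos: [0.5601, 0.0728, 0.1611]
ee_rot: [3.136, -0.002, 1.591]
contact_force: [6.0, 2.9, 0.5]
opening: 0.0163
gripper_force: 30.0
```

```bash
python3 - <<'E'
from h import *
w=get_image("wrist");s=get_state();a=get_image("scene")
save("w4.png",np.vstack([w["img"][:300,:],cv2.resize(a["img"][195:315,315:475],(640,480),interpolation=cv2.INTER_CUBIC)[90:390]]))
print(s["time"],s["tcp_pos"],s["ee_rot"],s["contact_force"],s["wrist_torque"])
E
```

```text
13.15 [0.56014444 0.07279329 0.16110338] [ 3.13581502e+00 -1.89956023e-03  1.59066870e+00] [5.06557741 3.38362103 0.22074838] [ 0.62345574 -1.08392546  0.12461817]
```

View pics/w4.png

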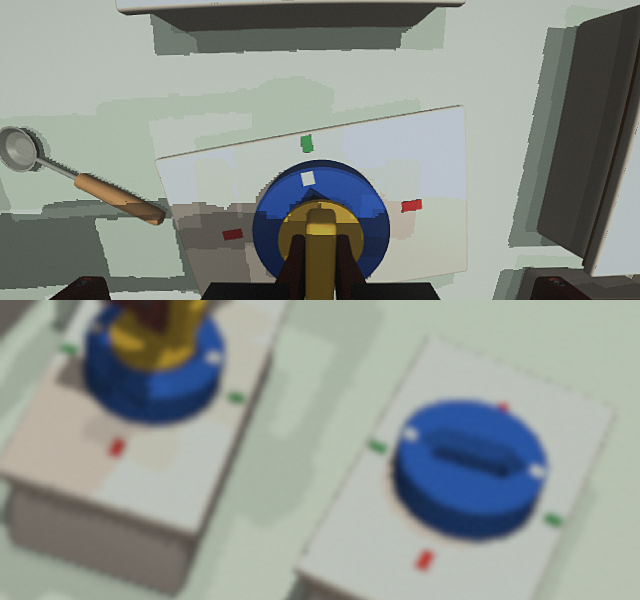

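The stripe at (308,178) is almost at the green mark at (307,143), about 6° short. The key is seated with its shoulder on the lock, and the other lock is unchanged. I'll turn a touch more, then let go and rise.

servo_tool(
  targets="0 0 0.025 0 0 0 -1;0 0 0.025 0 0 0 -1;0 0 0 0 0 0 -1;0 0 0 0 0 0.01 -1;0 0 0 0 0 0 1;0 0 0 0 0 0 1;0 0 0 0 0 0 1;0 0 0 0 0 0 1;0 0 0 0 0 0 1;0 0 0 0 0 0 1",
)

```text
time: 14.45
tcp_pos: [0.5582, 0.0718, 0.1596]
ee_rot: [-3.141, 0.0, 1.49]
contact_force: [-0.2, -1.1, -0.8]
opening: 0.0727
gripper_force: 0.0
```

servo_tool(
  targets="0 0 0 0 0 0 1;0 0 0 0 0 0 1;0 0 0 0 0 -0.2 1;0 0 0 0 0 -0.3 1;0 0 0 0 0 -0.5 1;0 0 0 0 0 -0.6 1;0 0 0 0 0 -0.6 1;0 0 0 0 0 0 1;0 0 0 0 0 0 1;0 0 0 0 0 0 1",
)

```text
time: 15.7
tcp_pos: [0.5578, 0.0718, 0.2679]
ee_rot: [-3.139, 0.0, 1.49]
contact_force: [-0.5, 0.6, -0.0]
opening: 0.0879
gripper_force: 0.0
```

```bash
python3 - <<'E'
from h import *
w=get_image("wrist");s=get_state();b=get_image("side")
save("w5.png",np.vstack([w["img"][:300,:],cv2.resize(b["img"][110:230,220:380],(640,480),interpolation=cv2.INTER_CUBIC)[60:360]]))
print(s["time"],s["tcp_pos"],s["opening"],s["contact_force"])
E
```

```text
15.75 [0.55779354 0.0717854  0.26796564] 0.08776078109109615 [-0.26833632 -0.95819936 -0.84754056]
```

View pics/w5.png

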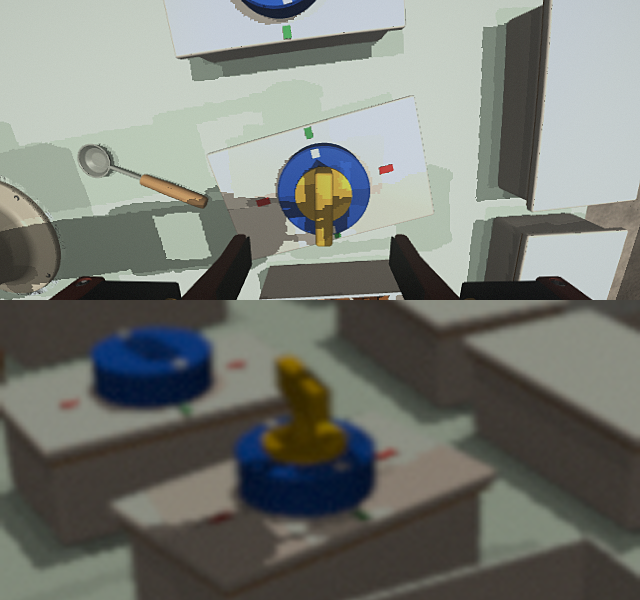

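The key stands upright with its disc flat on the lock, and the lock's stripe at (316,153) points at the green mark at (309,132). The other lock, top left in the side view, is still across its box, and the gripper is clear.

```bash
python3 -c "
from workcell import *
print(job_done())"
```

```text
the job is handed in; nothing more can be done
None
```

The unlocked box is now locked: the yellow key is fully down in its lock, turned clockwise to the green marks and standing upright; the other lock was not touched, and the job was handed in at about 16 s (no verdict was returned).

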